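Lay the standing cassette flat in the tray and slide it to the end

TASK

An instrument cassette has been left standing on its long hinge edge in the steel tray: push it over with the fingertips so that it lies flat on the tray floor, lid up. Then, still without pinching or lifting it, slide it lengthwise with a light push until its short end rests squarely against the tray's end rim, at the end away from the bur block, so that the block can later be set in beside it. Leave the tray and the things around it where they are, and take the hand away.

Things in the scene. Friction and masses are not known exactly. Their poses are not given: they have to be found in the camera images.
- cassette: closed perforated steel cassette, 106 x 182 x 30 mm (own x, y, z), 0.27-0.53 kg, lid fixed. Origin: centre of underside. +z out of the lid, y along its length, +x to the hinge edge. Starts upright on the hinge edge (+x down, 103 mm tall, 30 mm thick) along the tray's robot-side rim, lid face to the robot; pushed near its top away from the robot it falls flat by itself past 17 deg and fits
- cassette_hinge_edge (a point): middle of the cassette's long hinge edge (50 mm along its own +x, 15 mm above its underside); rests on the tray floor at the start
- tray: steel tray, 300 x 192 mm outside (own x, y), rim 36 mm high, floor 2 mm above the worktop, 272 x 163 mm inside; loose, 1 kg. Origin: centre of underside; own x along its length (+x to the robot's right), +y away from the robot. End rims' inner faces at x = +-136 mm: a cassette touching one has its origin at x = +-45 mm; at the start it leaves 38 to 52 mm free at each end
- bur_block: small block 34 x 58 x 35 mm with dental burs standing in it, on the worktop just outside one short end of the tray (left or right varies). Origin: centre of its underside
- dropper_bottle: small dropper bottle, 31 mm diameter, 102 mm tall, on the worktop outside the other short end. Origin: centre of its underside
- handpiece: dental handpiece lying on the left, 31 x 144 x 18 mm; bystander
- tweezers: steel tweezers lying at the front left, 19 x 153 x 10 mm; bystander
- beaker: glass beaker behind and right of the tray, 72 mm diameter, 90 mm tall; bystander
- bench_timer: bench timer 60 x 64 x 20 mm at the front right; bystander
- strip_box: upright carton 34 x 62 x 88 mm behind the tray; bystander
Things that resemble listed ones, but are neither listed nor needed, are in the scene too. There is more than one size of the bur_block; the one meant has the size given above.

How it is judged:
By the outcome, as a careful person would: the job done as asked, in the order asked, and still so for the second after the job is handed in, with the robot touching nothing.
It also fails if it takes over 43 s, if anything falls off the work surface, if the arm or the gripper's body presses on something with over 40 N, if the wrist force passes 120 N, or if a joint passes its speed limit or range.

ROBOT

A 6-joint arm with a two-finger parallel gripper is mounted at the origin on a cart in front of the work surface, level with it; the furniture and walls round the work are solid. World frame = base frame: x ahead of the robot, y to its left, z up, the work surface at z = 0. Lengths are in m, angles in degrees, forces in N, time in s.
With the tool pointing down it reaches from about 0.375 to 0.9 m from the base axis. Payload 3.1 kg.
Tool frame: the origin (TCP) lies at the very end of the fingers, on their centre line; the grasp point (between the pads) lies 19 mm behind it; z points along the fingers, y is the line along which they close (so a half turn about z gives the same grasp; the last joint's range is limited). The gripper opens to 87 mm and grips with 3 to 60 N. Pads are 19 mm wide; open, the fingers measure 117 mm over their backs; the gripper's body (75 mm by 190 mm) begins 51 mm behind the grasp point.
Start: joints at [59.845, 30.224, 82.088, -0, 67.689, -10.227], TCP at [0.213, 0.588, 0.223] pointing down, gripper open.
Joint ranges: [-176.69, 176.69], [-43.24, 126.21], [12.49, 139.97], [-82, 262], [0, 151.66], [-163.58, 163.58]. Speed limits (degrees/s): [159.86, 159.86, 180, 180, 180, 180].

INTERFACE

Orientations are given as a 3x3 rotation matrix whose columns are the frame's x, y, z axes.
In Python, from rig import * gives the robot as it stands.
- The arm moves only by the tool jog_arm, never from a script. Its arguments are lists of equal length, an entry for each row: "delta_pos": the shift along the world's x, y, z in cm, a list of three; "turn": the turn about the world's z in degrees; "grip": the closure, from 0 (fully open) to 1 (shut). In form: {"delta_pos": [[x, y, z], ...], "turn": [turn, ...], "grip": [grip, ...]}. A call has 1 to 12 rows; each row is the pose to reach, as a shift and turn from the pose commanded when the call began; what a row does not reach only later rows make up. A row lasts 1/8 s, in which the tool goes at most 62.5 mm and 10.7 degrees, less where a joint would pass 70% of its speed; a pose out of reach is approached as far as the arm can. A call with a gripper value outside its range is refused whole. The fingers move at their own pace and stop on an object; the grip force is fixed at half the most. Time passes only in rows, so rows that repeat a pose let the fingers close. It gives the time, the measured TCP pose, the force, the opening and the grip force at its end, in the units of the state.
- read_state(): the state, without advancing time (a new reading comes with each control period).
- capture(name): name is "side" or "top" or "wrist"; returns a dict with "color" (400x640x3 uint8, blue, green, red), "fovy" (degrees; the focal length in pixels is half the picture's height over the tangent of half this angle, whatever the lens; pixels are square), "cx", "cy" (the principal point, pixels), "camera_from_world" (4x4, takes a point from world to camera coordinates). Camera axes: x right, y up, looking along -z (the intrinsics and any distortion apply to the point x, -y, -z); pixel columns grow to the right and rows downward; lengths in m; the calibration is good to about 2 mm. A picture is of the moment at which its call begins. There is no depth.
- hand_in(): hands the job in; it is judged then, once.
The state is a dict: "time_s": time; "joint_positions": joint angles; "qvel": joint speeds; "tau": joint torques, N m; "position": TCP position; "tcp_rot": TCP orientation; "force": force on the tool from outside, world axes, zero at the start; "moment": the same for the moment, N m; "opening": opening from 0.0 (shut) to 1.0 (fully open); "grasp_force": force on a finger pad.
Only numpy, scipy, OpenCV 4.12 (cv2) and the standard library are available. Lean on these libraries where they do the work, as an engineer would, in place of code of your own. Each camera call takes 0.05 s, during which the arm holds its last target. There are 200 camera calls.

## Working session

There is one attempt and no reset: what is moved stays moved. The work goes in short steps, Python scripts to look and compute and a tool call to move; the robot and the scene stay as the last step left them, time stands still between calls to the robot, and variables do not carry over. Pictures are saved under pics/ and viewed, at most 10 in all, crops included, and the job is handed in when it is done.

Besides the shell and the picture viewer there is one more tool, called after "Emit:" as name(argument=value, ...), one argument or row to a line, values as JSON. jog_arm: Moves the arm, as the interface text tells. Its arguments: {"type":"object","properties":{"delta_pos":{"type":"array"},"turn":{"type":"array"},"grip":{"type":"array"}},"required":["delta_pos","turn","grip"]}

```bash
mkdir -p pics; cat > h.py <<'E'
from rig import *
import numpy as np, cv2
def cap(n,f):
    c=capture(n); cv2.imwrite('pics/'+f,c['color'])
    np.savez('pics/'+f+'.npz',**{k:v for k,v in c.items() if not isinstance(v,(str,type(None)))}); return c
def load(f): return dict(np.load('pics/'+f+'.npz',allow_pickle=True))
def ray(c,u,v):
    f=200/np.tan(np.radians(float(c['fovy']))/2)
    T=np.linalg.inv(c['camera_from_world'])
    d=T[:3,:3]@np.array([(u-c['cx'])/f,-(v-c['cy'])/f,-1.]); return T[:3,3],d
def onz(c,u,v,z):
    o,d=ray(c,u,v); return o+d*(z-o[2])/d[2]
def proj(c,p):
    f=200/np.tan(np.radians(float(c['fovy']))/2)
    q=(c['camera_from_world']@np.append(p,1))[:3]; return c['cx']+f*q[0]/-q[2], c['cy']-f*q[1]/-q[2]
E
python3 - <<'E'
from h import *
for n in('top','side'):
    c=cap(n,n+'0.png'); print({k:(v if k!='color' else 0) for k,v in c.items()})
E
```

```text
{'color': 0, 'fovy': 56.50952614897832, 'cx': 323.22514588243024, 'cy': 209.25185387016552, 'camera_from_world': array([[ 0.00535427, -0.99996618,  0.00624335,  0.01115317],
       [ 0.99701624,  0.00581906,  0.07697239, -0.60443166],
       [-0.07700612,  0.00581259,  0.99701368, -1.33332628],
       [ 0.        ,  0.        ,  0.        ,  1.        ]])}
{'color': 0, 'fovy': 57.79745534664633, 'cx': 316.4417169796262, 'cy': 204.20419375223273, 'camera_from_world': array([[-0.90969041, -0.41481988,  0.01969325,  0.5262628 ],
       [ 0.26760267, -0.54926386,  0.79164261, -0.18357284],
       [-0.3175723 ,  0.72541966,  0.61066697, -0.86679205],
       [ 0.        ,  0.        ,  0.        ,  1.        ]])}
```

View pics/top0.png

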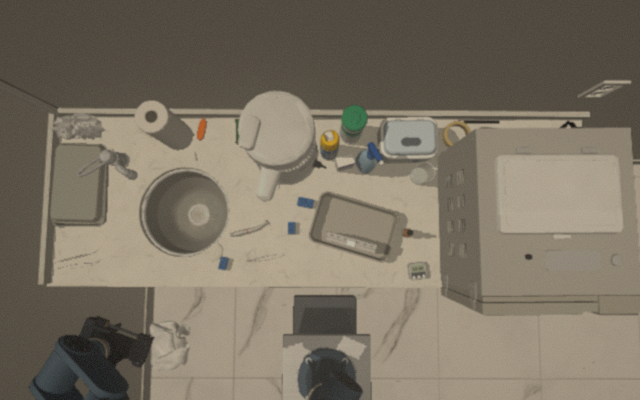

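View pics/side0.png

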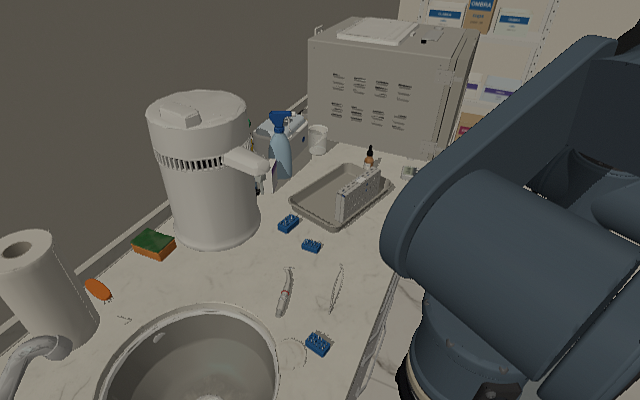

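The top view shows the tray at about (357,226), turned clockwise. The cassette stands on its near rim at about (352,243), the bur blocks are to its left, and the dropper bottle is to its right at (408,233). I therefore slide it to the right end. Next I'll move the hand over the area for a wrist view.

```bash
python3 - <<'E'
from h import *
c=load('top0.png')
im=c['color'][180:290,270:430]; cv2.imwrite('pics/crop0.png',cv2.resize(im,None,fx=5,fy=5,interpolation=cv2.INTER_CUBIC))
for n,u,v,z in [('L far',322,194,.036),('R far',406,212,.036),('R near',390,258,.036),('L near',311,240,.036),('casL',325,237,.1),('casR',376,250,.1),('bottle',408,233,.05)]: print(n,onz(c,u,v,z).round(3))
E
```

```text
L far [0.659 0.019 0.036]
R far [ 0.595 -0.285  0.036]
R near [ 0.43  -0.225  0.036]
L near [0.492 0.058 0.036]
casL [0.503 0.008 0.1  ]
casR [ 0.46  -0.166  0.1  ]
bottle [ 0.519 -0.288  0.05 ]
```

View pics/crop0.png

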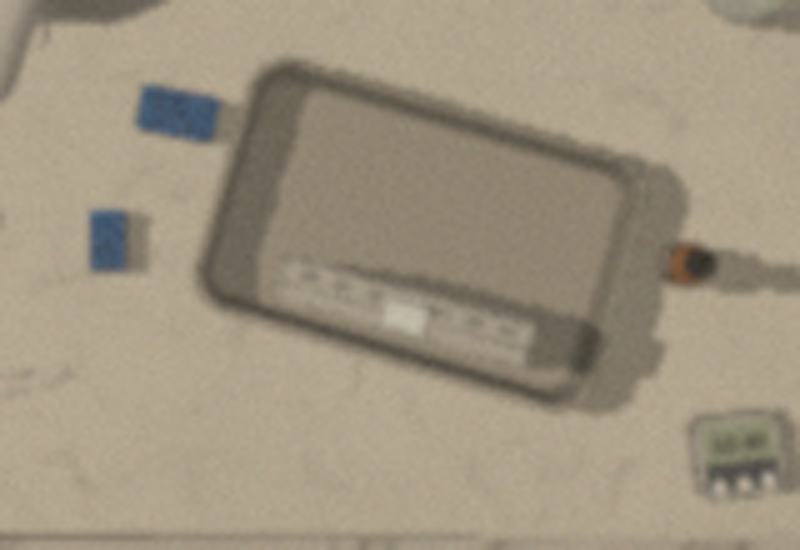

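The crop confirms it: tray long axis about 12–14° off world −y, all blue blocks left, bottle right.

```bash
python3 - <<'E'
from h import *
s=read_state(); print(s['tcp_rot'].round(3) if hasattr(s['tcp_rot'],'round') else s['tcp_rot'],s['position'],s['force'])
c=capture('wrist'); T=np.linalg.inv(c['camera_from_world']); print(T.round(3),c['fovy'])
E
```

```text
[[-0.94   0.341 -0.001]
 [ 0.341  0.94  -0.002]
 [ 0.    -0.002 -1.   ]] [0.21268409 0.58702659 0.22168335] [ 0.46953192 -0.07112534 -1.09881144]
[[ 0.342 -0.901 -0.268  0.139]
 [ 0.94   0.327  0.101  0.616]
 [-0.003 -0.286  0.958  0.384]
 [ 0.     0.     0.     1.   ]] 58.06785281945361
```

Emit:
jog_arm(
  delta_pos=[
    [0,0,4],
    [3,-3,8],
    [8,-9,12],
    [12,-15,12],
    [15,-21,12],
    [17,-27,12],
    [18,-33,12],
    [18,-39,12],
    [18,-45,12],
    [18,-51,12],
    [18,-57,12],
    [18,-63,12],
  ],
  turn=[0,0,0,0,0,0,0,0,0,0,0,0],
  grip=[0,0,0,0,0,0,0,0,0,0,0,0],
)

```text
time_s: 1.65
position: [0.3926, -0.0227, 0.3426]
tcp_rot: [[-0.94, 0.341, 0.001], [0.341, 0.94, -0.0], [-0.001, 0.0, -1.0]]
force: [1.0, 0.3, -0.2]
opening: 1.0
grasp_force: 0.0
```

```bash
python3 - <<'E'
from h import *
c=cap('wrist','w1.png'); print(np.linalg.inv(c['camera_from_world']).round(3))
E
```

```text
[[ 0.342 -0.9   -0.27   0.319]
 [ 0.94   0.327  0.099  0.006]
 [-0.001 -0.287  0.958  0.505]
 [ 0.     0.     0.     1.   ]]
```

View pics/w1.png

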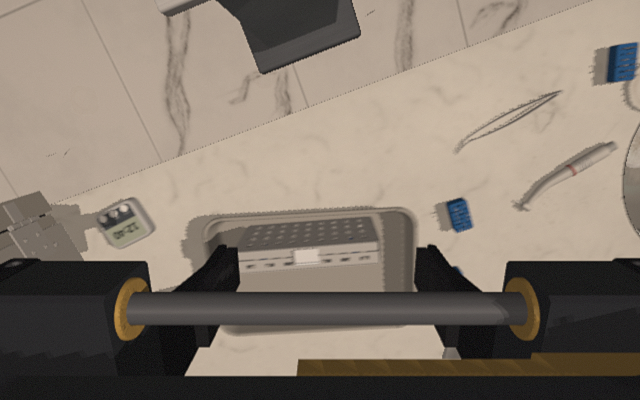

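The wrist view shows the lid face at (245,222)–(378,246), with its top edge from (239,253) to (378,246) and the tray's near rim at v≈209.

```bash
python3 - <<'E'
from h import *
c=load('w1.png')
P={}
for n,u,v,z in [('lidtopR',239,252,.103),('lidtopL',378,245,.103),('backtopR',241,271,.103),('backtopL',378,263,.103),('rimnearR',225,211,.036),('rimnearL',400,207,.036),('rimleftnear',415,220,.036),('rimleftfar',416,245,.036)]:
    P[n]=onz(c,u,v,z); print(n,P[n].round(3))
d=P['lidtopR']-P['lidtopL']; print(np.linalg.norm(d),np.degrees(np.arctan2(d[1],d[0]))+90)
d=P['rimnearR']-P['rimnearL']; print(np.degrees(np.arctan2(d[1],d[0]))+90)
E
```

```text
lidtopR [ 0.451 -0.156  0.103]
lidtopL [0.499 0.006 0.103]
backtopR [ 0.475 -0.164  0.103]
backtopL [ 0.522 -0.002  0.103]
rimnearR [ 0.41  -0.176  0.036]
rimnearL [0.486 0.051 0.036]
rimleftnear [0.511 0.065 0.036]
rimleftfar [0.548 0.056 0.036]
0.16827529214432516 -16.856919105925897
-18.60972591792401
```

Emit:
jog_arm(
  delta_pos=[
    [2,-2,-5],
    [3,-3.8,-10],
    [3,-3.8,-15],
    [3,-3.8,-20],
    [3,-3.8,-23],
    [3,-3.8,-25.5],
    [3,-3.8,-25.5],
  ],
  turn=[2,4,4,4,4,4,4],
  grip=[0,0,0,0,0,0,0],
)

```text
time_s: 2.58
position: [0.4218, -0.0581, 0.0862]
tcp_rot: [[-0.962, 0.275, -0.004], [0.275, 0.962, 0.002], [0.005, 0.001, -1.0]]
force: [0.2, -0.3, 0.7]
opening: 0.997
grasp_force: 0.0
```

```bash
python3 - <<'E'
from h import *
c=cap('side','s2.png'); s=read_state(); print(s['position'],s['force'])
a=cap('top','t2.png')['color'][180:290,270:430]
b=cv2.resize(c['color'][120:260,270:430],(640,560),interpolation=cv2.INTER_CUBIC)
cv2.imwrite('pics/v2.png',b)
E
```

```text
[ 0.42257454 -0.0584758   0.08714425] [ 0.22890408  1.10839761 -0.12315025]
```

View pics/v2.png

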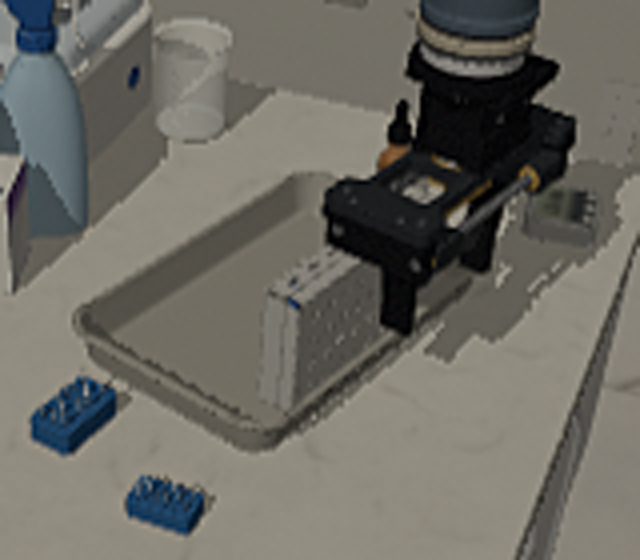

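The side view shows the open fingers just on the robot side of the lid face, tips near its upper part. I'll push away from the robot.

Emit:
jog_arm(
  delta_pos=[
    [1,-0.3,0],
    [2,-0.6,0],
    [2.6,-0.75,0],
    [3.1,-0.9,0],
    [3.6,-1.05,0],
    [4.1,-1.2,0],
    [4.6,-1.3,0],
    [5.1,-1.45,0],
  ],
  turn=[0,0,0,0,0,0,0,0],
  grip=[0,0,0,0,0,0,0,0],
)

```text
time_s: 3.68
position: [0.4742, -0.0734, 0.0875]
tcp_rot: [[-0.962, 0.274, -0.0], [0.274, 0.962, 0.0], [0.0, 0.0, -1.0]]
force: [-0.2, -0.4, 0.8]
opening: 1.001
grasp_force: 0.2
```

Emit:
jog_arm(
  delta_pos=[
    [0.5,-0.15,0],
    [1,-0.3,0],
    [1.5,-0.45,0],
    [2,-0.6,0],
    [2.5,-0.7,0],
    [3,-0.85,0],
  ],
  turn=[0,0,0,0,0,0],
  grip=[0,0,0,0,0,0],
)

```text
time_s: 4.42
position: [0.5043, -0.0819, 0.0876]
tcp_rot: [[-0.962, 0.274, 0.0], [0.274, 0.962, -0.0], [-0.0, 0.0, -1.0]]
force: [0.1, -0.6, 0.3]
opening: 0.999
grasp_force: 0.0
```

```bash
python3 - <<'E'
from h import *
c=cap('side','s3.png'); s=read_state(); print(s['position'],s['force'])
cv2.imwrite('pics/v3.png',cv2.resize(c['color'][120:260,270:430],(640,560),interpolation=cv2.INTER_CUBIC))
E
```

```text
[ 0.50530173 -0.08231871  0.08763891] [ 0.74018561 -0.49803324  0.08655611]
```

View pics/v3.png

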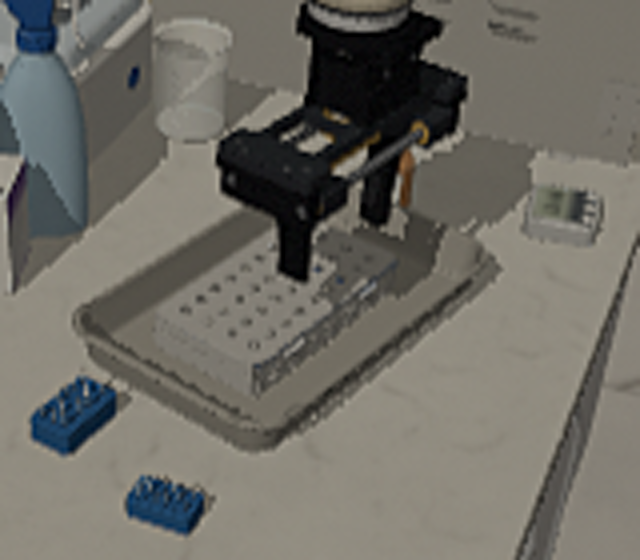

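It fell flat, lid up, and the tray looks unmoved. Now I lift, turn −90° and look from the left.

Emit:
jog_arm(
  delta_pos=[
    [0,0,5],
    [0,0,10],
    [1,2,15],
    [2,4,19],
    [3,7,21],
    [4,10,21],
    [4,13,21],
    [4,13,21],
    [4,13,21],
    [4,13,21],
    [4,13,21],
    [4,13,21],
  ],
  turn=[0,-5,-15,-25,-35,-45,-55,-65,-75,-85,-90,-90],
  grip=[0.4,0.4,0.4,0.4,0.4,0.4,0.4,0.4,0.4,0.4,0.4,0.4],
)

```text
time_s: 5.98
position: [0.5437, 0.0482, 0.2974]
tcp_rot: [[0.273, 0.962, -0.001], [0.962, -0.273, 0.0], [-0.0, -0.001, -1.0]]
force: [-0.1, 0.3, -0.3]
opening: 0.6
grasp_force: 0.0
```

```bash
python3 - <<'E'
from h import *
c=cap('wrist','w4.png'); t=cap('top','t4.png'); s=read_state(); print(s['position'],s['opening'],np.linalg.inv(c['camera_from_world']).round(3))
cv2.imwrite('pics/v4.png',np.vstack([c['color'][:,:],cv2.resize(t['color'][185:270,285:430],(640,375))[:190]]))
E
```

```text
[0.54376077 0.04818719 0.29744917] 0.6004552972621182 [[ 0.962  0.263  0.079  0.566]
 [-0.275  0.921  0.276  0.125]
 [-0.    -0.287  0.958  0.46 ]
 [ 0.     0.     0.     1.   ]]
```

View pics/v4.png

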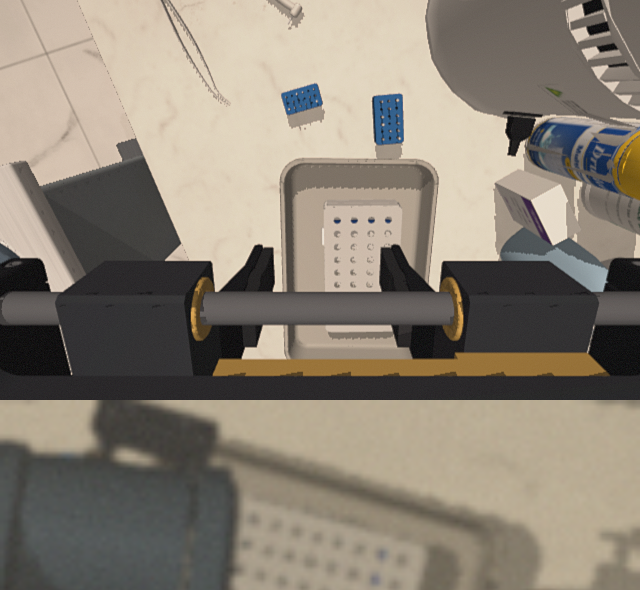

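The wrist view shows the cassette lid with its left end at (327,203)–(401,206) and right end at (325,334)–(405,338). The tray rim's left end is at v≈160 and its right end at v≈355.

```bash
python3 - <<'E'
from h import *
c=load('w4.png')
a=np.radians(-106); X=np.array([np.cos(a),np.sin(a)]); Y=np.array([-X[1],X[0]])
def sh(n,u,v,z):
    p=onz(c,u,v,z)[:2]; print(n,p.round(4),'tray-axis',(p@X).round(4),(p@Y).round(4)); return p
a1=sh('casNL',327,203,.032);a2=sh('casFL',401,206,.032);a3=sh('casNR',325,334,.032);a4=sh('casFR',405,338,.032)
sh('tcp',*proj(c,np.array([.5437,.0482,.032])),.032)
b1=sh('rimLmid',360,159,.036);sh('rimRmid',350,359,.036);sh('rimN',281,215,.036);sh('rimN2',286,345,.036);sh('rimF',438,190,.036);sh('rimF2',432,275,.036)
for p,q in((a1,a3),(a2,a4)): print(np.linalg.norm(p-q), np.degrees(np.arctan2(*(q-p)[::-1])))
# upscale view
cv2.imwrite('pics/v5.png',cv2.resize(c['color'][150:365,270:450],None,fx=2.7,fy=2.7,interpolation=cv2.INTER_CUBIC))
E
```

```text
casNL [0.5322 0.0057] tray-axis -0.1522 0.51
casFL [ 0.6193 -0.0232] tray-axis -0.1484 0.6017
casNR [ 0.4776 -0.1756] tray-axis 0.0371 0.5075
casFR [ 0.583  -0.2124] tray-axis 0.0435 0.6189
tcp [0.5437 0.0482] tray-axis -0.1962 0.5094
rimLmid [0.5849 0.0482] tray-axis -0.2075 0.5489
rimRmid [ 0.5009 -0.2219] tray-axis 0.0753 0.5427
rimN [0.4735 0.0076] tray-axis -0.1378 0.4531
rimN2 [ 0.4214 -0.1751] tray-axis 0.0521 0.4533
rimF [ 0.6664 -0.0143] tray-axis -0.1699 0.6445
rimF2 [ 0.6373 -0.1247] tray-axis -0.0558 0.6469
0.18932236332195204 -106.75788705662185
0.19267409275293784 -100.88537262528901
```

View pics/v5.png

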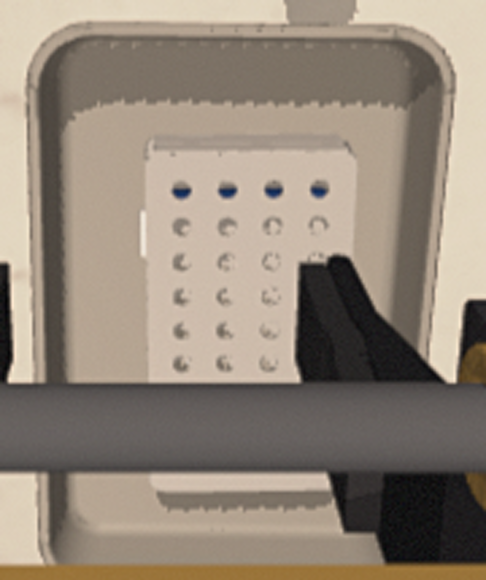

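Emit:
jog_arm(
  delta_pos=[
    [1.8,-1.9,-4],
    [3.6,-3.8,-9],
    [3.6,-3.8,-14],
    [3.6,-3.8,-19],
    [3.6,-3.8,-22],
    [3.6,-3.8,-24],
    [3.6,-3.8,-25],
    [3.6,-3.8,-26],
    [3.6,-3.8,-27],
    [3.6,-3.8,-27.8],
    [3.6,-3.8,-27.8],
  ],
  turn=[0,0,0,0,0,0,0,0,0,0,0],
  grip=[0.4,0.4,0.4,0.4,0.4,0.4,0.4,0.4,0.4,0.4,0.4],
)

```text
time_s: 7.45
position: [0.5796, 0.0102, 0.0191]
tcp_rot: [[0.274, 0.962, -0.001], [0.962, -0.274, 0.0], [-0.0, -0.001, -1.0]]
force: [0.6, -0.2, 0.6]
opening: 0.602
grasp_force: 0.0
```

```bash
python3 - <<'E'
from h import *
c=cap('wrist','w6.png'); s=read_state(); print(s['position'],s['force'])
cv2.imwrite('pics/v6.png',c['color'])
E
```

```text
[0.57992895 0.01021302 0.01947417] [ 0.12521451 -0.35330995 -0.05048048]
```

View pics/v6.png

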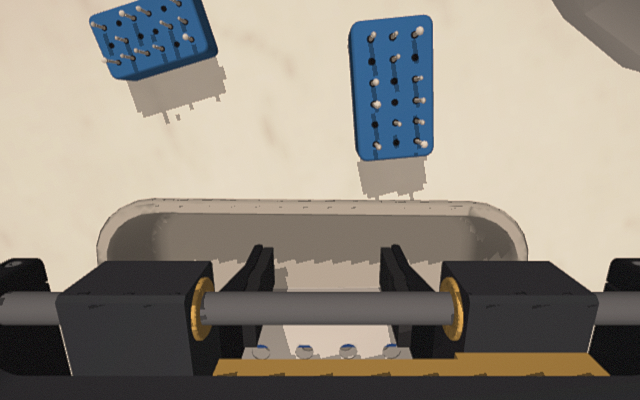

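The fingers are in the gap between the left rim and the cassette end, touching nothing. Now the slow push.

Emit:
jog_arm(
  delta_pos=[
    [-0.1,-0.4,0],
    [-0.2,-0.8,0],
    [-0.3,-1.15,0],
    [-0.4,-1.45,0],
    [-0.5,-1.75,0],
    [-0.6,-2.1,0],
    [-0.7,-2.4,0],
    [-0.8,-2.75,0],
    [-0.9,-3.1,0],
    [-1.0,-3.45,0],
    [-1.1,-3.8,0],
    [-1.1,-3.8,0],
  ],
  turn=[0,0,0,0,0,0,0,0,0,0,0,0],
  grip=[0.4,0.4,0.4,0.4,0.4,0.4,0.4,0.4,0.4,0.4,0.4,0.4],
)

```text
time_s: 9.0
position: [0.5686, -0.0284, 0.0194]
tcp_rot: [[0.274, 0.962, -0.001], [0.962, -0.274, -0.001], [-0.001, -0.0, -1.0]]
force: [0.3, 1.9, -0.6]
opening: 0.597
grasp_force: 0.4
```

```bash
python3 - <<'E'
from h import *
s=read_state(); print(s['position'],s['force'])
c=cap('top','t7.png')
cc=load('t2.png')['color']
A=lambda im:cv2.resize(im[200:270,310:430],(600,290),interpolation=cv2.INTER_CUBIC)
cv2.imwrite('pics/v7.png',np.vstack([A(load('top0.png')['color']),A(c['color'])]))
E
```

```text
[ 0.56864338 -0.0284426   0.01936754] [ 0.29554844  1.88586612 -0.55114614]
```

Emit:
jog_arm(
  delta_pos=[
    [-0.1,-0.2,0],
    [-0.1,-0.45,0],
    [-0.2,-0.7,0],
    [-0.25,-0.9,0],
  ],
  turn=[0,0,0,0],
  grip=[0.4,0.4,0.4,0.4],
)

```text
time_s: 9.55
position: [0.5661, -0.037, 0.0193]
tcp_rot: [[0.274, 0.962, -0.001], [0.962, -0.274, 0.0], [-0.0, -0.001, -1.0]]
force: [1.0, 1.8, -1.2]
opening: 0.601
grasp_force: 0.8
```

Emit:
jog_arm(
  delta_pos=[
    [-0.05,-0.1,0],
    [-0.05,-0.2,0],
    [-0.1,-0.3,0],
  ],
  turn=[0,0,0],
  grip=[0.4,0.4,0.4],
)

```text
time_s: 9.93
position: [0.5654, -0.0399, 0.0195]
tcp_rot: [[0.274, 0.962, -0.0], [0.962, -0.274, -0.0], [-0.0, -0.0, -1.0]]
force: [-0.3, 1.4, -0.9]
opening: 0.601
grasp_force: 0.8
```

Emit:
jog_arm(
  delta_pos=[
    [-0.03,-0.1,0],
    [-0.06,-0.2,0],
  ],
  turn=[0,0],
  grip=[0.4,0.4],
)

```text
time_s: 10.18
position: [0.5649, -0.0419, 0.0196]
tcp_rot: [[0.274, 0.962, 0.0], [0.962, -0.274, -0.0], [-0.0, 0.0, -1.0]]
force: [-0.6, 1.1, -1.5]
opening: 0.597
grasp_force: 0.8
```

Emit:
jog_arm(
  delta_pos=[
    [-0.03,-0.1,0],
    [-0.05,-0.15,0],
  ],
  turn=[0,0],
  grip=[0.4,0.4],
)

```text
time_s: 10.42
position: [0.5652, -0.0425, 0.0197]
tcp_rot: [[0.276, 0.961, 0.002], [0.961, -0.276, 0.001], [0.002, 0.001, -1.0]]
force: [3.6, 6.3, -1.6]
opening: 0.602
grasp_force: 3.5
```

Emit:
jog_arm(
  delta_pos=[
    [-0.01,-0.03,0],
    [-0.01,-0.03,0],
  ],
  turn=[0,0],
  grip=[0.4,0.4],
)

```text
time_s: 10.68
position: [0.5651, -0.0427, 0.0196]
tcp_rot: [[0.276, 0.961, 0.002], [0.961, -0.276, 0.001], [0.002, 0.001, -1.0]]
force: [2.3, 5.6, -1.6]
opening: 0.599
grasp_force: 3.1
```

It is against the rim (the force rose from about 1.5 to 6 N). I back off and lift.

Emit:
jog_arm(
  delta_pos=[
    [0.1,0.3,0],
    [0.3,1.2,0],
    [0.5,1.8,1],
    [0.5,1.8,4],
    [0.5,1.8,9],
    [0.5,1.8,14],
    [0.5,1.8,20],
    [0,0,25],
    [-1,-2,29],
    [-1,-2,30],
    [-1,-2,30],
  ],
  turn=[0,0,0,0,0,0,0,0,0,0,0],
  grip=[0.4,0.4,0.4,0.4,0.4,0.4,0.2,0,0,0,0],
)

```text
time_s: 12.05
position: [0.5541, -0.0631, 0.3199]
tcp_rot: [[0.274, 0.962, 0.001], [0.962, -0.274, 0.0], [0.0, 0.001, -1.0]]
force: [-0.2, 1.0, -0.5]
opening: 0.984
grasp_force: 0.0
```

```bash
python3 - <<'E'
from h import *
c=cap('wrist','w8.png'); t=cap('top','t8.png'); s=cap('side','s8.png')
A=lambda im,a,b,e,f,w,h:cv2.resize(im[a:b,e:f],(w,h),interpolation=cv2.INTER_CUBIC)
m=np.vstack([A(c['color'],100,400,160,560,480,360)])
r=np.vstack([A(s['color'],150,250,270,400,310,240),A(t['color'],185,275,300,420,310,232)])
cv2.imwrite('pics/v8.png',np.hstack([np.vstack([m,np.zeros((112,480,3),np.uint8)]),r]))
a=load('top0.png')['color'];print(cv2.phaseCorrelate(np.float32(cv2.cvtColor(a,6)[185:215,315:410]),np.float32(cv2.cvtColor(t['color'],6)[185:215,315:410])))
E
```

```text
((-0.171482889616712, 0.19077526686855784), 0.4729692339897156)
```

View pics/v8.png

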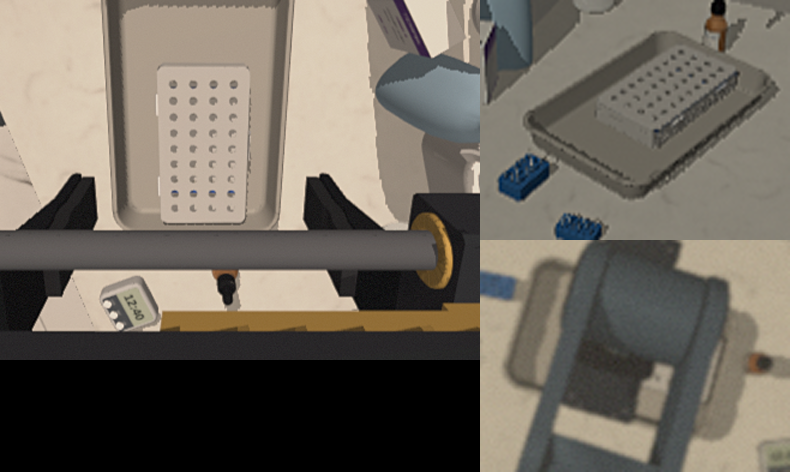

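The wrist view shows the cassette flat, with its right end at v≈222 of the crop up against the end rim. Now a numeric check of squareness and tray shift.

```bash
python3 - <<'E'
from h import *
c=load('w8.png')
a=np.radians(-106); X=np.array([np.cos(a),np.sin(a)]); Y=np.array([-X[1],X[0]])
for n,u,v,z in [('LN',160,67,.032),('LF',249,67,.032),('RN',162,222,.032),('RF',245,223,.032),('rimN0',103,0,.036),('rimN1',115,205,.036),('rimF0',293,0,.036),('rimF1',281,205,.036),('rimR',170,231,.036)]:
    p=onz(c,u/1.2+160,v/1.2+100,z)[:2]; print(n,(p@X).round(4),(p@Y).round(4))
g=lambda f:np.float32(cv2.cvtColor(load(f)['color'],6))
for r,k in (((190,245),(300,330)),((215,265),(385,418))):
    s=np.s_[r[0]:r[1],k[0]:k[1]]
    print([tuple(np.round(cv2.phaseCorrelate(g('top0.png')[s],g(f)[s],cv2.createHanningWindow((k[1]-k[0],r[1]-r[0]),5))[0],2)) for f in('t4.png','t8.png')])
s=np.s_[195:240,270:345]
d=cv2.phaseCorrelate(g('side0.png')[205:235,285:330],g('s8.png')[205:235,285:330],cv2.createHanningWindow((45,30),5)); print(d)
E
```

```text
LN -0.1031 0.509
LF -0.1031 0.6019
RN 0.0776 0.5065
RF 0.079 0.6031
rimN0 -0.1702 0.4546
rimN1 0.0537 0.4539
rimF0 -0.1702 0.6428
rimF1 0.0538 0.643
rimR 0.0871 0.5159
[(np.float64(0.65), np.float64(0.0)), (np.float64(-0.12), np.float64(0.13))]
[(np.float64(-0.51), np.float64(0.12)), (np.float64(-0.16), np.float64(0.07))]
((0.4963608085781317, 0.11877384466578), 1.0558495408517343)
```

The cassette's left end sits at −103 mm along the tray axis (−103.5 predicted). Its sides are parallel to the rim, and the tray shift is under 1 px. The hand is well clear.

```bash
python3 -c "
from rig import *
print(hand_in())"
```

```text
the job is handed in; nothing more can be done
None
```

The cassette lies flat, lid up, with its short end square against the tray's right end rim (away from the bur block). The tray stayed where it was as far as the camera checks show, the hand is clear, and the job was handed in at about 12 s.

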